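# Refit the knob on the hotplate stirrer and hold it pressed in

## Task

The stirring knob has come off the hotplate stirrer: pick up the loose fluted knob from the bench, turn it so that the flat in its bore matches the flat of the bare D-shaped spindle on the control deck, and push it fully home. Then press knob and spindle all the way in against the spring, as one does to start the stirrer, and finish with the gripper still holding the knob and keeping it pressed in: do not let go. Leave the other knob as it is set and everything else on the bench and on the hotplate where it stands.

Things in the scene. Friction and masses are not known exactly. Their poses are not given: they have to be found in the camera images.
- knob_centre (a point): loose knob: round, fluted, grey, 38 mm diameter, 26 mm high plus a 3 mm ridge across its top, 45 g, upright on the bench, bore down. Point on its axis, 13 mm above its underside. z up along its axis; x points to the pointer side, which is also the side of the flat in the bore: a white index line on the top runs from the middle to that side
- knob_bore (a point): roof of the loose knob's bore, on the axis, 14 mm above its underside; rests on the spindle's tip when the knob is fully home. Axes as knob_centre. The bore opens in the underside (2 mm countersink), 14 mm deep, 6 mm radius with a flat 3.4 mm from the axis: about 0.9 mm play round the spindle, about 12 degrees in angle
- knob_pointer (a point): a point 17 mm from the loose knob's axis towards its pointer side, 13 mm above the underside
- spindle_tip (a point): bare steel spindle on the control deck: upright D-shaft, 10 mm diameter, flat 2.5 mm from its axis, 1.2 mm chamfer at the tip. Point in the middle of its tip, 22 mm above the deck; z up, x points out of the flat: the knob's x must point the same way. Left or right control of the deck; the other control has its knob. Knob underside 8 mm above the deck when home, 4 mm when pressed
- spindle (a joint): how far the spindle is pressed down: 0 out, 0.004 m fully in. A spring pushes it out: about 4 N to start, about 10 N at full depth
- spindle_turn (a joint): turn of the spindle about its upright axis, rad, grows counter-clockwise seen from above, 0 when the flat faces the plate (the hotplate's own x); it turns with a light drag of 0.04 Nm and stays where it is
- hotplate: white hotplate stirrer, fixed to the bench, 280 mm deep (x) by 170 mm wide (y): a flat control deck 60 mm high on the 100 mm next to the robot, behind it (+x) the plate block, its top 105 mm high. Origin at the centre of its underside, x points from the control deck to the plate. The two controls lie on the deck at x = -92 mm, y = +45 and -45 mm
- heat_pointer (a point): pointer side of the other knob, in place on the deck, same look and size as the loose one (19 mm radius, its top 33 mm above the deck); 17 mm from its axis, 30 mm above the deck; it turns with light drag and must stay as it is set
- stopper: black rubber stopper, tapered, 28 to 36 mm diameter, 28 mm high, smooth; stands near the knob, centre about 85 to 105 mm from it. Origin under its centre
- screw_cap: grey plastic bottle cap, 54 mm diameter, 24 mm high, without a pointer. Origin under its centre
- amber_bottle: amber glass bottle with label, 76 mm diameter, 190 mm high. Origin under its centre
- jar: clear glass jar with dark lid, 66 mm diameter, 95 mm high. Origin under its centre
- cylinder_glass: graduated glass cylinder, 190 mm high, foot 68 mm diameter. Origin under its centre
- spatula: flat steel laboratory spatula, about 205 mm long (its x), 5 mm thick, lying on the bench between robot and hotplate. Origin under its middle
- dish: low glass crystallising dish, 90 mm diameter, 40 mm high, standing on the hotplate's plate. Origin under its centre
Things that resemble listed ones, but are neither listed nor needed, are in the scene too. Leave any brown, pink or red look-alike of the part that bears knob_centre alone.

How it is judged:
By the outcome, as a careful person would: the job done as asked, in the order asked, and still so for the second after the job is handed in, while the arm keeps its last pose, push and grip.
It also fails if it takes over 40 s, if anything falls off the work surface, if the arm or the gripper's body presses on something with over 40 N, if the wrist force passes 120 N, or if a joint passes its speed limit or range.

## Robot

A 6-joint arm with a two-finger parallel gripper is mounted at the origin on the work surface. World frame = base frame: x ahead of the robot, y to its left, z up, the work surface at z = 0. Lengths are in m, angles in rad, forces in N, time in s.
With the tool pointing down it reaches from about 0.325 to 0.775 m from the base axis. Payload 5.5 kg.
Tool frame: the origin (TCP) lies midway between the tips of the shut fingers; the grasp point (between the pads) lies 19 mm behind it (robot.grip_point_offset is the distance from the TCP to the grasp point, in m); z points along the fingers, y is the direction in which the jaws open and shut (so a half turn about z gives the same grasp; the last joint's range is limited). The gripper opens to 85 mm and grips with 20 to 120 N. Pads are 22 mm wide; open, the fingers measure 114 mm over their backs; the gripper's body (76 mm by 85 mm) begins 54 mm behind the grasp point. The pads swing forward as they close: fully open they stand 13 mm farther back than shut.
Start: joints at [1.286, 0.091, 1.231, -0, 1.82, -0.057], TCP at [0.136, 0.585, 0.231] pointing down, gripper open.
Joint ranges: [-2.87, 2.87], [-0.86, 2.18], [0.17, 2.46], [-1.51, 4.65], [0.06, 2.69], [-2.65, 2.65]. Speed limits (rad/s): [2.57, 2.57, 3.01, 3.14, 3.14, 3.14].

## Interface

Orientations are given as a rotation vector (axis times angle).
In Python, from station import robot gives the robot as it stands. The module is installed in compiled form; this text tells all that it offers.
- The arm moves only by the shell command python3 -m inch 'ROWS' [FORCE]. ROWS is JSON, a list of rows, each an object with "delta_pos": the shift along the tool's x, y, z in units of 0.04 m (1.0 is 0.04 m), a list of three; "yaw": the turn about the tool's z in units of 0.15 rad (1.0 is 0.15 rad); "jaw": the opening, from 0 (shut) to 1 (fully open). A call has 1 to 20 rows; each row shifts and turns the pose as measured when the row begins, along the tool's axes as they then stand; what a row does not reach is not made up. A row lasts 1/10 s, in which the tool goes at most 50 mm and 8.59 degrees, less where a joint would pass 70% of its speed; a pose out of reach is approached as far as the arm can. A call with a number of a shift or a turn outside -1 to 1 is refused whole. A call with a gripper value outside its range is refused whole. The fingers move at their own pace and stop on an object; FORCE is the grip in N (left out, the last holds). Time passes only in rows, so rows that do not move let the fingers close. It gives the time, the measured TCP pose, the force and the opening at its end, in the units of the state.
- robot.state(): the state, without advancing time (a new reading comes with each control period).
- robot.read_camera(name): name is "scene" or "top" or "wrist"; returns (picture, depth): 420x560x3 uint8, blue, green, red; 420x560 float32, m along the optical axis (not along the pixel's ray), 0 where there is no reading.
- robot.camera_params(name): a dict with "mtx" (3x3 intrinsics, pixels), "D" ([k1, k2, p1, p2, k3] as OpenCV has them; the pictures are not rectified), "world_to_cam" (4x4, takes a point from world to camera coordinates). Camera axes: x right, y down, z forward; pixel columns grow to the right and rows downward; lengths in m; the calibration is good to about 2 mm. A picture is of the moment at which its call begins: read the wrist's pose just before it. camera_params takes no time and is no camera call; for the wrist camera it gives the pose at the moment of the call.
- robot.close_job(): hands the job in, once; it reports no verdict.
The state is a dict: "time_s": time; "joint_pos": joint angles; "qvel": joint speeds; "joint_torque": joint torques, N m; "tcp_pos": TCP position; "eef_rot": TCP orientation; "wrist_force": force on the tool from outside, world axes, zero at the start; "torque": the same for the moment, N m; "grip_width": finger opening in m.
Only numpy, scipy, OpenCV 4.12 (cv2) and the standard library are available. Lean on these libraries where they do the work, as an engineer would, in place of code of your own. Each camera call takes 0.05 s, during which the arm holds its last target.

## Working session

There is one attempt and no reset: what is moved stays moved. The work goes in short steps, Python scripts to look and compute and a shell command to move; the robot and the scene stay as the last step left them, time stands still between calls to the robot, and variables do not carry over. Pictures are saved under pics/ and viewed, and the job is handed in when it is done.

```bash
mkdir -p pics; ls
cat > h.py <<'E'
import numpy as np, cv2
from station import robot
def snap(n,f):
    p=robot.camera_params(n); im,d=robot.read_camera(n); cv2.imwrite('pics/'+f+'.png',im)
    np.savez('pics/'+f+'.npz',im=im,d=d,K=p['mtx'],D=p['D'],T=p['world_to_cam']); return im,d,p
def load(f): return np.load('pics/'+f+'.npz')
def ray(z,uv):
    K=np.array(z['K']);D=np.array(z['D'],float);T=np.array(z['T'])
    q=cv2.undistortPoints(np.array(uv,float).reshape(-1,1,2),K,D).reshape(-1,2)
    d=np.c_[q,np.ones(len(q))]@T[:3,:3]
    return -T[:3,:3].T@T[:3,3],d
def onplane(z,uv,h):
    c,d=ray(z,uv); return c+d*((h-c[2])/d[:,2])[:,None]
def proj(z,P):
    T=np.array(z['T']); r,_=cv2.Rodrigues(T[:3,:3]); return cv2.projectPoints(np.array(P,float).reshape(-1,1,3),r,T[:3,3],np.array(z['K']),np.array(z['D'],float))[0].reshape(-1,2)
E
python3 - <<'E'
from h import *
for n in('scene','top','wrist'): snap(n,n+'0')
print(robot.state())
E
```

```text
pics
{'time_s': 0.15, 'joint_pos': array([ 1.28630130e+00,  9.17885900e-02,  1.23161803e+00, -9.71341397e-06,
        1.81982980e+00, -5.67180453e-02]), 'qvel': array([-0.00051497, -0.00167115, -0.00228167, -0.00047749, -0.00185708,
       -0.00087538]), 'joint_torque': array([ 1.34585480e-03, -4.59374964e+01, -4.18523812e+01, -3.87299042e-05,
        9.65126033e-03,  4.77420343e-07]), 'tcp_pos': array([0.13544144, 0.58428873, 0.2303442 ]), 'eef_rot': array([-3.56991229e-01, -3.12097101e+00,  2.54682093e-03]), 'wrist_force': array([ 0.75840574, -0.95955012, -0.27441466]), 'torque': array([ 0.00818106, -0.0321525 , -0.03356142]), 'grip_width': 0.08528532736662098}
```

View pics/scene0.png

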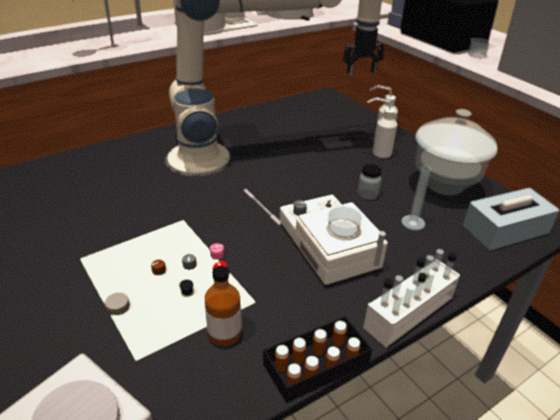

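View pics/top0.png

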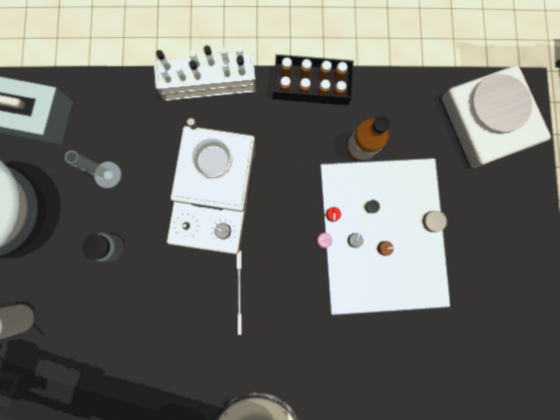

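View pics/wrist0.png

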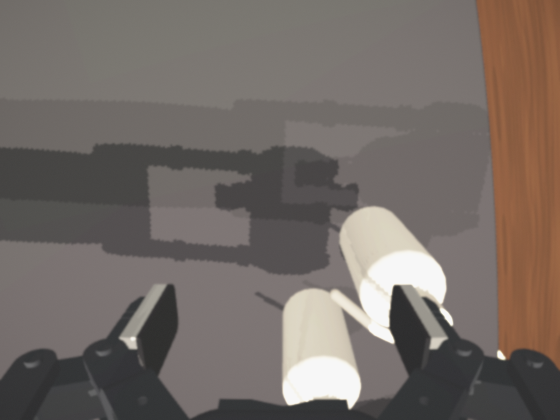

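The top view shows the loose grey knob at about (356,240), with red, pink and brown look-alikes near it. The bare spindle is at (186,226) and the other knob at (223,231). I'll measure these next.

Run:
```python
from h import *
z=load('top0'); im=z['im']
a=cv2.resize(im[195:285,300:420],None,fx=6,fy=6,interpolation=cv2.INTER_CUBIC)
b=cv2.resize(im[195:265,155:255],None,fx=8,fy=8,interpolation=cv2.INTER_CUBIC)
cv2.imwrite('pics/ca.png',a);cv2.imwrite('pics/cb.png',b)
print(onplane(z,[[356,240]],.028), onplane(z,[[186,226]],.08),onplane(z,[[223,231]],.09))
print('bottle,spat',onplane(z,[[365,150],[239,255],[239,332],[373,206]],0.0))
print(onplane(z,[[333,214],[325,240],[386,248]],.028))
```

```text
[[ 0.48585241 -0.25173767  0.028     ]] [[0.51978097 0.15595173 0.08      ]] [[0.50701772 0.06901357 0.09      ]]
bottle,spat [[ 0.72092124 -0.28929822  0.        ]
 [ 0.45139176  0.03867634  0.        ]
 [ 0.26227244  0.03860856  0.        ]
 [ 0.57354069 -0.30499412  0.        ]]
[[ 0.55075832 -0.19621126  0.028     ]
 [ 0.48649113 -0.17484918  0.028     ]
 [ 0.46548219 -0.32581481  0.028     ]]
```

View pics/ca.png

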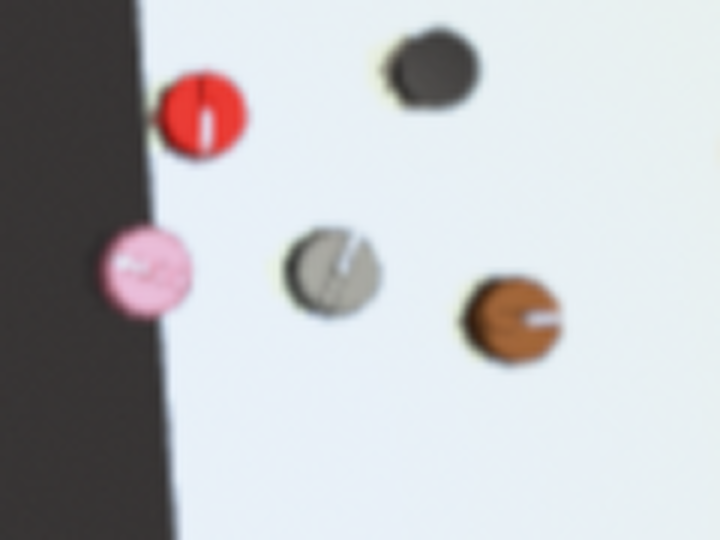

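View pics/cb.png

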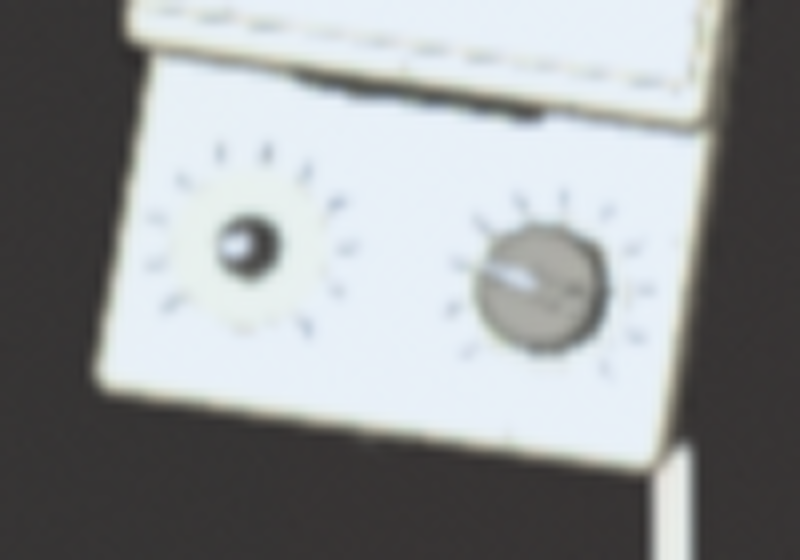

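```bash
cat >> h.py <<'E'
from scipy.spatial.transform import Rotation as R
def go(P,s=None):
    s=s or robot.state(); M=R.from_rotvec(s['eef_rot']).as_matrix()
    d=M.T@(np.array(P)-s['tcp_pos']); return d/0.04
def info():
    s=robot.state(); M=R.from_rotvec(s['eef_rot']).as_matrix()
    print('t',round(s['time_s'],2),'tcp',s['tcp_pos'].round(4),'x',M[:,0].round(3),'y',M[:,1].round(3),'zc',M[:,2].round(3),'F',s['wrist_force'].round(2),'T',s['torque'].round(3),'w',round(s['grip_width'],4),'j6',s['joint_pos'].round(2))
    return s
E
python3 - <<'E'
from h import *
s=info()
p=robot.camera_params('wrist');T=p['world_to_cam'];c=-T[:3,:3].T@T[:3,3]
M=R.from_rotvec(s['eef_rot']).as_matrix()
print(M.T@(c-s['tcp_pos']),M.T@T[:3,:3].T,p['mtx'])
print(go([.52,.156,.27]))
# segment hotplate orientation using top: deck corners
z=load('top0')
# deck front edge corners and spindle & knob
u=np.array([[155+98/8,195+380/8],[155+655/8,195+468/8]])
print(onplane(z,u,.06))
print(onplane(z,[[155+245/8,195+245/8]],.082),onplane(z,[[155+542/8,195+288/8]],.09))
E
```

```text
t 0.15 tcp [0.1354 0.5843 0.2303] x [-0.974  0.226  0.   ] y [ 0.226  0.974 -0.002] zc [-0.    -0.002 -1.   ] F [ 0.76 -0.96 -0.27] T [ 0.008 -0.032 -0.034] w 0.0853 j6 [ 1.29  0.09  1.23 -0.    1.82 -0.06]
[ 0.08022992 -0.00099486 -0.14309003] [[-9.81373853e-04 -9.50634690e-01 -3.10310689e-01]
 [ 9.99998837e-01 -1.29513901e-03  8.05100714e-04]
 [-1.16725215e-03 -3.10309538e-01  9.50634855e-01]] [[374.29032849   0.         282.9374978 ]
 [  0.         374.29032849 214.60695493]
 [  0.           0.           1.        ]]
[-11.78340364  -8.26129532  -0.97882132]
[[0.48242542 0.20373779 0.06      ]
 [0.45533157 0.03943226 0.06      ]]
[[0.52051701 0.15641343 0.082     ]] [[0.50702171 0.06958625 0.09      ]]
```

```bash
python3 -m inch '[{"delta_pos":[0,0,-1],"yaw":0,"jaw":1},{"delta_pos":[-0.4,-0.3,-0.9],"yaw":0,"jaw":1},{"delta_pos":[-0.9,-0.63,0],"yaw":0,"jaw":1},{"delta_pos":[-0.9,-0.63,0],"yaw":0,"jaw":1},{"delta_pos":[-0.9,-0.63,0],"yaw":0,"jaw":1},{"delta_pos":[-0.9,-0.63,0],"yaw":0,"jaw":1},{"delta_pos":[-0.9,-0.63,0],"yaw":0,"jaw":1},{"delta_pos":[-0.9,-0.63,0],"yaw":0,"jaw":1},{"delta_pos":[-0.9,-0.63,0],"yaw":0,"jaw":1},{"delta_pos":[-0.9,-0.63,0],"yaw":0,"jaw":1},{"delta_pos":[-0.9,-0.63,0],"yaw":0,"jaw":1},{"delta_pos":[-0.9,-0.63,0],"yaw":0,"jaw":1}]'
python3 -c "
from h import *
info(); print(go([.525,.155,.15]))"
```

```text
time_s: 1.35
tcp_pos: [0.4492, 0.2328, 0.3039]
eef_rot: [-0.339, -3.12, 0.02]
wrist_force: [0.6, 0.9, 0.6]
grip_width: 0.0853
t 1.35 tcp [0.4492 0.2328 0.3039] x [-0.977  0.215  0.002] y [ 0.215  0.977 -0.013] zc [-0.004 -0.012 -1.   ] F [0.59 0.91 0.58] T [ 0.025 -0.016 -0.006] w 0.0853 j6 [ 0.42 -0.12  1.31 -0.01  1.96 -0.94]
[-2.27448306 -1.44240787  3.86318789]
```

```bash
python3 -m inch '[{"delta_pos":[-0.65,-0.4,0.6],"yaw":0,"jaw":1},{"delta_pos":[-0.6,-0.4,0.9],"yaw":0,"jaw":1},{"delta_pos":[-0.5,-0.35,0.9],"yaw":0,"jaw":1},{"delta_pos":[-0.5,-0.3,0.9],"yaw":0,"jaw":1},{"delta_pos":[-0.1,-0.1,0.5],"yaw":0,"jaw":1},{"delta_pos":[0,0,0],"yaw":0,"jaw":1},{"delta_pos":[0,0,0],"yaw":0,"jaw":1}]'
python3 -c "
from h import *
snap('wrist','w1');info(); print(go([.525,.155,.15]))"
```

```text
time_s: 2.05
tcp_pos: [0.5324, 0.1403, 0.1462]
eef_rot: [-0.354, -3.118, 0.02]
wrist_force: [-0.5, 0.7, 1.0]
grip_width: 0.0853
t 2.1 tcp [0.5323 0.1405 0.1464] x [-0.975  0.224  0.002] y [ 0.224  0.975 -0.013] zc [-0.005 -0.012 -1.   ] F [-0.26  0.45 -0.24] T [ 0.044  0.032 -0.018] w 0.0853 j6 [ 0.2  -0.03  1.51 -0.01  1.67 -1.14]
[ 0.26030755  0.31225538 -0.09269683]
```

View pics/w1.png

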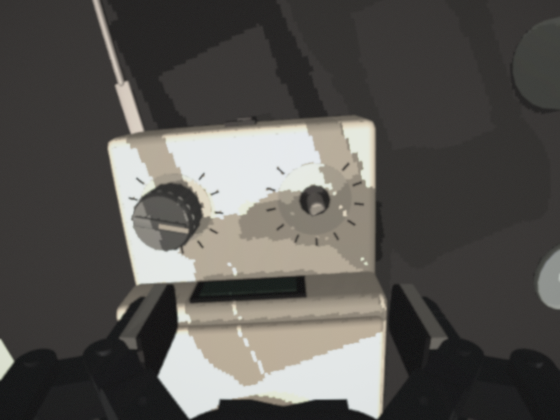

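Run:
```python
from h import *
im=load('w1')['im']
c=cv2.resize(im[180:230,285:345],None,fx=12,fy=12,interpolation=cv2.INTER_NEAREST)
c=np.clip(c.astype(float)*1.4,0,255).astype(np.uint8)
cv2.imwrite('pics/c1.png',c)
```

```text
(no output)
```

View pics/c1.png

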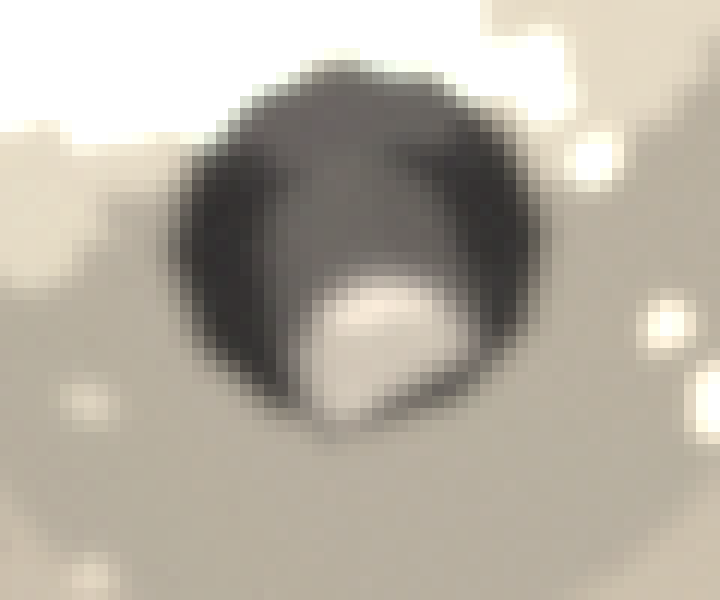

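```bash
cat > sp.py <<'E'
from h import *
import sys
def spin(f,box,zt=.082,t=150,x=12):
    z=load(f);im=z['im'];u0,v0,u1,v1=box
    g=cv2.cvtColor(im,cv2.COLOR_BGR2GRAY)[v0:v1,u0:u1]
    return z,g
E
python3 - <<'E'
from sp import *
z,g=spin('w1',(300,195,330,222))
for r in g: print(' '.join('%3d'%v for v in r))
E
```

```text
95  63  43  39  38  41  42  48  57  66  72  75  76  77  76  74  72  72  70  67  60  50  43  39  37  37  37  45  74 108
 79  52  38  37  37  38  42  52  62  70  73  75  76  77  75  75  74  71  71  70  65  57  45  38  38  36  37  41  60  91
 70  45  37  35  37  37  44  55  67  72  75  76  76  76  75  75  73  73  73  71  68  62  50  41  36  38  35  39  53  80
 64  44  35  36  37  38  46  58  69  73  75  75  75  76  75  75  74  73  72  72  71  65  56  44  38  37  38  38  46  73
 59  40  36  38  36  38  47  59  68  74  75  76  76  76  75  75  75  73  73  72  70  68  59  46  39  38  37  37  44  66
 54  39  36  35  36  41  50  60  68  73  75  76  76  76  77  76  76  75  73  73  71  69  63  49  39  37  37  39  42  68
 54  38  35  36  36  39  48  60  69  72  74  76  77  78  80  82  84  83  80  78  75  71  66  56  45  39  37  39  46  73
 62  42  35  35  36  40  47  58  68  71  74  77  81  87  92  98 100 100  97  92  86  79  73  61  49  42  40  41  51  77
 71  46  37  36  36  37  45  56  66  71  74  82  91 102 115 124 129 129 125 118 108  96  81  67  54  45  43  42  56  86
 80  53  39  37  36  
[... 1438 characters left out ...]
 126 126 126 124 125 120 115 112 115 118 119 120 123 124 124 126 126 126 126 126 126 127 127 126 127
126 126 127 126 126 126 126 126 127 126 126 123 121 123 125 124 125 126 127 127 127 127 126 127 126 126 127 126 126 127
126 127 126 126 127 126 127 127 126 126 127 126 126 126 126 126 126 126 127 126 126 126 127 127 127 126 126 127 126 126
126 126 126 126 126 126 127 126 126 126 127 127 126 126 127 127 126 127 126 126 125 127 126 126 126 126 126 126 126 127
125 127 126 126 125 126 126 126 127 127 126 126 127 126 126 126 126 127 126 127 126 126 127 126 126 127 126 127 126 126
126 125 126 125 125 126 126 127 126 127 126 126 127 126 126 127 127 126 126 127 127 126 127 126 126 126 127 127 127 126
```

Run:
```python
from sp import *
z,g=spin('w1',(300,195,330,222))
e=np.array([[22.9,14],[21.6,15],[19.8,16],[18.1,17],[16.5,18]])+[300,195]
# also from subpixel contours at several levels of the upsampled image
P=onplane(z,e,.082)[:,:2]
d=P-P.mean(0);v=np.linalg.svd(d)[2][0];n=np.array([-v[1],v[0]])
U=cv2.resize(g,None,fx=8,fy=8,interpolation=cv2.INTER_CUBIC)
for t in(100,110,118):
    m=(U>t).astype(np.uint8)
    cs,_=cv2.findContours(m[:,:],cv2.RETR_CCOMP,cv2.CHAIN_APPROX_NONE)
    n_,L,st,ce=cv2.connectedComponentsWithStats(m)
    l=L[14*8,16*8];
    print(t,st[l],ce[l])
    c=((ce[l]+.5)/8-.5)+[300,195]
    print('cent',onplane(z,c[None],.082))
    cc=cv2.findContours((L==l).astype(np.uint8),0,1)[0][0][:,0]
    uv=(cc+.5)/8-.5+[300,195]; W=onplane(z,uv,.082)[:,:2]
    # hull direction support: find straight portion via approx: edges lower right
    sel=(uv[:,1]>195+14.3)&(uv[:,1]<195+18)&(uv[:,0]>300+15)
    Q=W[sel];q=Q-Q.mean(0);v=np.linalg.svd(q)[2][0];n=np.array([-v[1],v[0]]);
    if n@(Q.mean(0)-W.mean(0))<0:n=-n
    print('flat normal deg',np.degrees(np.arctan2(n[1],n[0])),'supp',n@(Q.mean(0)),'extent',(W@n).max()-(W@n).min(),'width',np.ptp(W@v))
    # centre from width in v and bottom extent of circle
    a=(W@v);print('centre est',v*(a.max()+a.min())/2+n*((W@n).min()+.0042))
```

```text
100 [    0    60   240   156 26328] [124.57531905 153.84867821]
cent [[0.52326707 0.1598789  0.082     ]]
flat normal deg 171.97795832721184 supp -0.4946725007994214 extent 0.012482401473334959 width 0.01795210947619688
centre est [0.5243944  0.15931408]
110 [    0    63   240   153 24254] [124.60167395 156.45233776]
cent [[0.52346259 0.15984111 0.082     ]]
flat normal deg 171.0062742235543 supp -0.49055766887781643 extent 0.012117272486071473 width 0.017767897290045243
centre est [0.52424484 0.15929293]
118 [  85   65  102   97 6732] [130.98648247 108.75846702]
cent [[0.52000838 0.16101563 0.082     ]]
flat normal deg 18.928563726369287 supp 0.5465890994557767 extent 0.005966638693825299 width 0.007776025006405458
centre est [0.52097005 0.16125169]
```

```bash
python3 -m inch '[{"delta_pos":[0,-0.6,0],"yaw":0.8,"jaw":0.8},{"delta_pos":[0.1,-0.5,0],"yaw":0.8,"jaw":0.8},{"delta_pos":[0.1,0,0],"yaw":0.8,"jaw":0.8},{"delta_pos":[0,0,0],"yaw":0.4,"jaw":0.8},{"delta_pos":[0,0,0],"yaw":0,"jaw":0.8},{"delta_pos":[0,0,0],"yaw":0,"jaw":0.8}]'
python3 -c "
from h import *
snap('wrist','w2');info(); print(proj(load('w2'),[.521,.161,.082]))"
```

```text
time_s: 2.7
tcp_pos: [0.5147, 0.105, 0.1596]
eef_rot: [1.004, 2.961, -0.007]
wrist_force: [-0.5, 0.1, -0.1]
grip_width: 0.0682
t 2.75 tcp [0.5148 0.105  0.1597] x [-0.794  0.608 -0.016] y [0.608 0.794 0.001] zc [ 0.013 -0.009 -1.   ] F [0.47 0.33 0.16] T [ 0.005 -0.029  0.014] w 0.0684 j6 [ 0.14 -0.12  1.57 -0.01  1.68 -0.78]
[[364.49595286 179.40957972]]
```

View pics/w2.png

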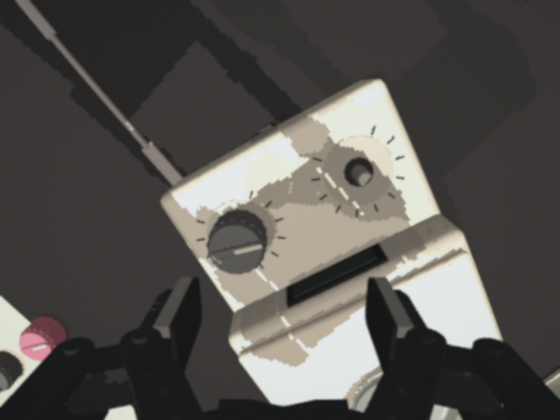

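Run:
```python
from sp import *
z,g=spin('w2',(348,160,378,192))
c=cv2.resize(g,None,fx=18,fy=18,interpolation=cv2.INTER_NEAREST);cv2.imwrite('pics/c2.png',np.clip(c*1.5,0,255).astype(np.uint8))
U=cv2.resize(g,None,fx=8,fy=8,interpolation=cv2.INTER_CUBIC)
for t in(95,105,115,122):
    m=(U>t).astype(np.uint8); n_,L,st,ce=cv2.connectedComponentsWithStats(m)
    print(t,[(st[i].tolist(),ce[i].round()) for i in range(1,n_) if st[i][4]>300])
```

```text
95 [([0, 0, 240, 256, 30788], array([154., 167.]))]
105 [([0, 0, 240, 256, 28610], array([155., 168.]))]
115 [([0, 0, 240, 256, 20098], array([165., 175.])), ([90, 107, 89, 98, 5710], array([130., 150.]))]
122 [([0, 0, 240, 256, 18194], array([168., 176.])), ([92, 109, 84, 92, 4993], array([130., 150.]))]
```

View pics/c2.png

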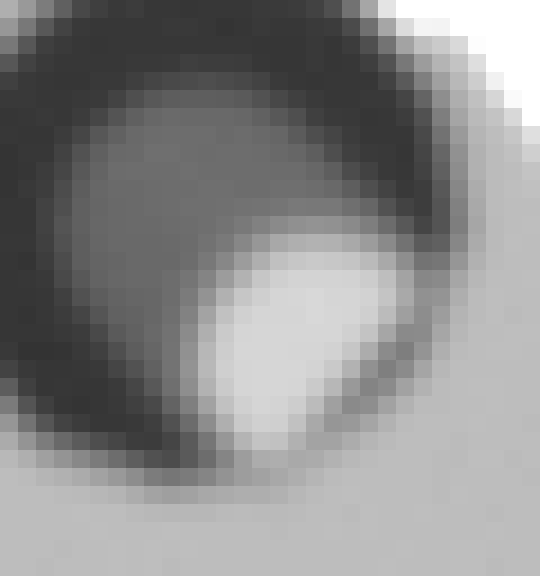

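Run:
```python
from sp import *
def an(f,box,ts,seed):
    z,g=spin(f,box);U=cv2.resize(g,None,fx=8,fy=8,interpolation=cv2.INTER_CUBIC)
    for t in ts:
        n_,L,st,ce=cv2.connectedComponentsWithStats((U>t).astype(np.uint8)); l=L[seed[1]*8,seed[0]*8]
        cc=cv2.findContours((L==l).astype(np.uint8),0,1)[0][0]
        W=onplane(z,(cc[:,0]+.5)/8-.5+box[:2],.082)[:,:2]
        # direction in which the band within .35mm of the support line is longest
        best=max(((lambda s,n:(np.ptp((W@[-n[1],n[0]])[s>s.max()-.00035]),a,s))(W@n,n) for a in range(0,360,1) for n in [np.array([np.cos(np.radians(a)),np.sin(np.radians(a))])]),key=lambda b:b[0])
        a=np.radians(best[1]);n=np.array([np.cos(a),np.sin(a)]);v=np.array([-n[1],n[0]]);s=best[2]
        b=s>s.max()-.0006; Q=W[b]; Q=Q-Q.mean(0);vv=np.linalg.svd(Q)[2][0];a2=np.degrees(np.arctan2(-vv[0],vv[1]))
        p=W@v;print(f,t,best[1],'refit',a2%180,'chord',best[0],'w',np.ptp(p),'e',np.ptp(s),'centre',v*(p.max()+p.min())/2+n*(s.min()+.0038))
an('w1',(300,195,330,222),(117,122,128),(16,14))
an('w2',(348,160,378,192),(115,122,128),(16,18))
for f,uv in(('w1',[[165,222]]),('w2',[[238,250]])): print(onplane(load(f),uv,.09))
```

```text
w1 117 21 refit 21.410515851001033 chord 0.006871228775900642 w 0.007852210372901458 e 0.005911535524708911 centre [0.5205854  0.16111112]
w1 122 21 refit 21.237485297408032 chord 0.006648004193918491 w 0.007588772407918741 e 0.0056622873752536496 centre [0.52067958 0.16115931]
w1 128 22 refit 21.62852271300938 chord 0.00642493820348488 w 0.00728161421396252 e 0.005359705509721646 centre [0.52077514 0.1612315 ]
w2 115 18 refit 18.442538990749767 chord 0.006823207200694394 w 0.007762611009942696 e 0.005261586174251653 centre [0.52108664 0.16129309]
w2 122 17 refit 17.308401184459346 chord 0.006596719934752778 w 0.0073509774123079255 e 0.004858752101494779 centre [0.52126748 0.16136133]
w2 128 16 refit 16.613318722167694 chord 0.006161561636686304 w 0.006961364053293589 e 0.004474762742105454 centre [0.52147179 0.16138446]
[[0.50650505 0.07536185 0.09      ]]
[[0.50805257 0.07379529 0.09      ]]
```

```bash
python3 -c "
from h import *
print(go([.486,-.255,.16]))"
```

```text
[-4.90122463 -7.58204471  0.06172701]
```

```bash
python3 -m inch '[{"delta_pos":[-0.57,-0.88,-0.2],"yaw":0,"jaw":0.8},{"delta_pos":[-0.57,-0.88,0],"yaw":0,"jaw":0.8},{"delta_pos":[-0.57,-0.88,0],"yaw":0,"jaw":0.8},{"delta_pos":[-0.57,-0.88,0],"yaw":0,"jaw":0.8},{"delta_pos":[-0.57,-0.88,0],"yaw":0,"jaw":0.8},{"delta_pos":[-0.57,-0.88,0],"yaw":0,"jaw":0.8},{"delta_pos":[-0.57,-0.88,0],"yaw":0,"jaw":0.8},{"delta_pos":[-0.57,-0.88,0],"yaw":0,"jaw":0.8},{"delta_pos":[0,0,0],"yaw":1,"jaw":0.8},{"delta_pos":[0,0,0],"yaw":1,"jaw":0.8},{"delta_pos":[0,0,0],"yaw":1,"jaw":0.8},{"delta_pos":[0,0,0],"yaw":1,"jaw":0.8},{"delta_pos":[0,0,0],"yaw":1,"jaw":0.8},{"delta_pos":[0,0,0],"yaw":0.6,"jaw":0.8}]'
python3 -c "
from h import *
info(); print(go([.486,-.255,.14]))"
```

```text
time_s: 4.15
tcp_pos: [0.4934, -0.24, 0.1762]
eef_rot: [2.097, 2.309, 0.011]
wrist_force: [0.7, 0.3, 0.1]
grip_width: 0.0683
t 4.15 tcp [ 0.4934 -0.24    0.1762] x [-0.096  0.995 -0.012] y [0.995 0.096 0.021] zc [ 0.022 -0.01  -1.   ] F [0.65 0.28 0.11] T [ 0.002  0.012 -0.035] w 0.0683 j6 [-0.52 -0.07  1.49  0.    1.7  -0.61]
[-0.34389857 -0.23822572  0.90538803]
```

```bash
python3 -m inch '[{"delta_pos":[-0.3,-0.24,0.9],"yaw":0,"jaw":0.8},{"delta_pos":[0,0,0],"yaw":0,"jaw":0.8},{"delta_pos":[0,0,0],"yaw":0,"jaw":0.8}]'
python3 -c "
from h import *
info();snap('wrist','w3')"
```

```text
time_s: 4.45
tcp_pos: [0.4872, -0.2528, 0.1423]
eef_rot: [2.092, 2.309, 0.013]
wrist_force: [0.8, -0.4, 1.1]
grip_width: 0.0688
t 4.45 tcp [ 0.4872 -0.2528  0.1423] x [-0.098  0.995 -0.014] y [0.995 0.098 0.024] zc [ 0.025 -0.011 -1.   ] F [ 0.81 -0.36  1.13] T [0.006 0.033 0.   ] w 0.0688 j6 [-0.54 -0.07  1.55  0.    1.63 -0.64]
```

View pics/w3.png

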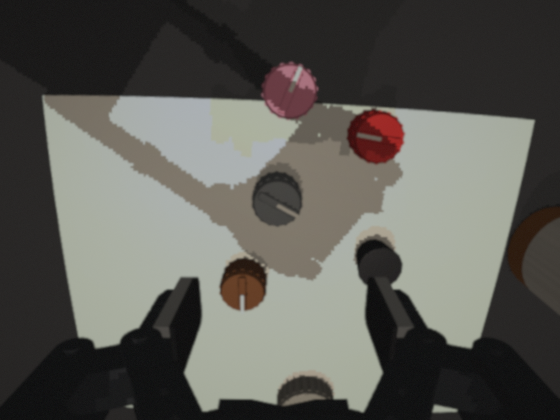

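Run:
```python
from h import *
z=load('w3');im=z['im'];c=im[165:235,240:320]
cv2.imwrite('pics/c3.png',np.clip(cv2.resize(c,None,fx=8,fy=8,interpolation=cv2.INTER_CUBIC)*1.3,0,255).astype(np.uint8))
g=cv2.cvtColor(c,cv2.COLOR_BGR2GRAY)
print(g[10:60:4,::4])
```

```text
[[175 176 176 167 149  90  69  36  36  38  37  36  57  84  93 115 123 121
  121 121]
 [175 175 128 123 109  53  36  49  38  42  38  46  39  41  90 111 122 122
  121 122]
 [130 144 122 122  67  48  40  55  64  67  66  60  44  49  45  97 122 122
  122 121]
 [121 121 121 117  41  45  66  67  68  69  68  67  67  56  37  91 121 121
  122 121]
 [121 122 122 100  43  60  64  64  67  68  68  68  68  68  52  62 118 121
  121 121]
 [122 122 122  80  56  63  63  49  62  67  68  68  68  67  66  48 122 122
  120 122]
 [121 122 121  73  65  62  66  67  62  55  66  67  68  68  67  53 120 122
  122 122]
 [122 122 121  80  66  68  65  65  66  68  66  48  64  67  66  55 121 121
  121 121]
 [121 122 121  86  66  67  68  68  63  82 123 104  57  56  66  61 120 122
  121 121]
 [121 122 121 118  62  67  68  68  68  67  66  98 123  97  55  99 122 120
  121 120]
 [120 121 121 121  83  67  67  68  67  67  66  67  66 102 121 118 121 121
  121 121]
 [120 119 121 120 120  78  67  67  67  68  67  66  66  64 117 121 121 121
  121 121]
 [121 120 121 120 121 121 108  71  68  66  67  67  98 120 122 121 121 121
  121 122]]
```

View pics/c3.png

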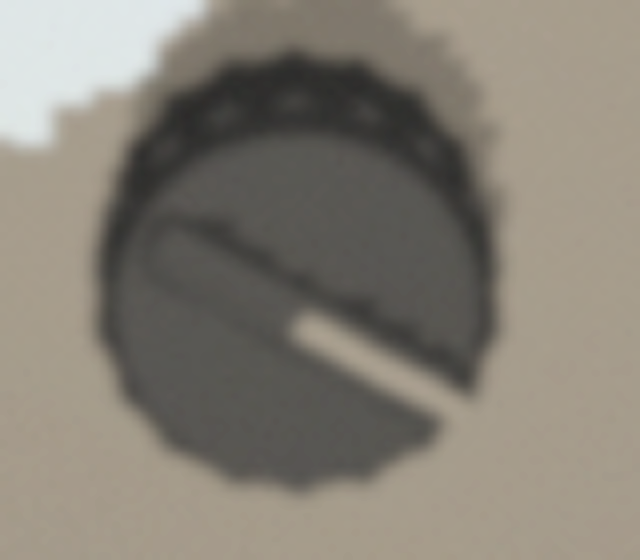

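Run:
```python
from h import *
z=load('w3')
f=lambda a,h:onplane(z,np.array(a,float)/8-.0625*7+[240,165],h)
L=f([[298,327],[450,402],[160,255]],.029);C=f([[298,308],[112,300],[485,300],[298,485]],.026)
d=L[1]-L[0];print(L,C,np.degrees(np.arctan2(d[1],d[0])),np.degrees(np.arctan2(*(L[1]-C[0])[1::-1])),np.linalg.norm(C[1]-C[2]),np.linalg.norm(L[0]-C[0]))
zt=load('top0')
u=np.array([[332,272]])/6.+[300,195]
print(onplane(zt,u,.026), proj(zt,[[.5210,.1612,.082]]),proj(zt,C[:1]))
# others
print('pink,brown,red,stopper',onplane(z,[[290,90],[243,291],[376,137],[380,268]],.027).round(3))
```

```text
[[ 0.48461128 -0.25224569  0.029     ]
 [ 0.49891345 -0.25806674  0.029     ]
 [ 0.47182822 -0.24669312  0.029     ]] [[ 0.48455733 -0.25139323  0.026     ]
 [ 0.46781761 -0.25214841  0.026     ]
 [ 0.50128858 -0.2491182   0.026     ]
 [ 0.48612735 -0.26834192  0.026     ]] -22.1465530031969 -24.931563077507615 0.033607850673722954 0.003119229833714041
[[ 0.48510321 -0.25052196  0.026     ]] [[183.55659202 225.43047872]] [[355.68946838 240.55131454]]
pink,brown,red,stopper [[ 0.486 -0.173  0.027]
 [ 0.465 -0.325  0.027]
 [ 0.548 -0.197  0.027]
 [ 0.569 -0.296  0.027]]
```

```bash
python3 -c "
from h import *
print(go([.4846,-.2518,.04]))"
python3 -m inch '[{"delta_pos":[0.0,-0.1,0.8],"yaw":0,"jaw":0.8},{"delta_pos":[0.0,0,0.9],"yaw":0,"jaw":0.8},{"delta_pos":[0,0,0.7],"yaw":0,"jaw":0.8},{"delta_pos":[0,0,0],"yaw":0,"jaw":0.8}]'
python3 -c "
from h import *
info();print(go([.4846,-.2518,.003]))"
```

```text
[ 0.06019461 -0.11172737  2.53550364]
time_s: 4.9
tcp_pos: [0.4904, -0.2545, 0.0518]
eef_rot: [2.079, 2.305, 0.017]
wrist_force: [-0.5, 0.8, -0.8]
grip_width: 0.0687
t 4.9 tcp [ 0.4904 -0.2545  0.0518] x [-0.102  0.995 -0.02 ] y [0.994 0.103 0.033] zc [ 0.035 -0.016 -0.999] F [-0.51  0.76 -0.79] T [ 0.05  -0.04   0.053] w 0.0687 j6 [-0.54 -0.03  1.67  0.    1.46 -0.65]
[ 0.10655178 -0.17758957  1.21364328]
```

```bash
python3 -m inch '[{"delta_pos":[0.1,-0.18,0.3],"yaw":0,"jaw":0.75},{"delta_pos":[0,0,0.3],"yaw":0,"jaw":0.75},{"delta_pos":[0,0,0.3],"yaw":0,"jaw":0.75},{"delta_pos":[0,0,0],"yaw":0,"jaw":0.75}]'
python3 -c "
from h import *
info();print(go([.4846,-.2518,.003]))"
```

```text
time_s: 5.3
tcp_pos: [0.4888, -0.253, 0.0223]
eef_rot: [2.07, 2.301, 0.021]
wrist_force: [0.1, 0.8, -0.8]
grip_width: 0.0641
t 5.3 tcp [ 0.4888 -0.253   0.0223] x [-0.105  0.994 -0.026] y [0.994 0.106 0.041] zc [ 0.044 -0.021 -0.999] F [ 0.08  0.85 -0.77] T [-0.05   0.032  0.022] w 0.0641 j6 [-0.54 -0.02  1.72  0.    1.39 -0.65]
[ 0.05342505 -0.12019406  0.47749857]
```

```bash
python3 -m inch '[{"delta_pos":[0.06,-0.14,0.55],"yaw":0,"jaw":0.75}]' 30
python3 -c "
from h import *
info();print(go([.4846,-.2518,.003]))"
```

```text
time_s: 5.4
tcp_pos: [0.4873, -0.2535, 0.0046]
eef_rot: [2.064, 2.295, 0.024]
wrist_force: [0.7, -0.2, -0.6]
grip_width: 0.0643
t 5.4 tcp [ 0.4873 -0.2535  0.0046] x [-0.105  0.994 -0.031] y [0.993 0.106 0.049] zc [ 0.052 -0.026 -0.998] F [ 0.71 -0.18 -0.56] T [-0.004 -0.007 -0.025] w 0.0643 j6 [-0.54 -0.02  1.75  0.    1.35 -0.65]
[ 0.05012186 -0.06374142  0.0362404 ]
```

```bash
python3 -m inch '[{"delta_pos":[0.03,-0.05,0.0],"yaw":0,"jaw":0.6},{"delta_pos":[0,0,0],"yaw":0,"jaw":0.3},{"delta_pos":[0,0,0],"yaw":0,"jaw":0.2},{"delta_pos":[0,0,0],"yaw":0,"jaw":0.2},{"delta_pos":[0,0,0],"yaw":0,"jaw":0.2}]' 30
python3 -c "
from h import *
info();snap('wrist','w4')"
```

```text
time_s: 5.9
tcp_pos: [0.4863, -0.253, 0.0074]
eef_rot: [2.062, 2.293, 0.025]
wrist_force: [0.5, -0.2, -1.2]
grip_width: 0.0366
t 5.9 tcp [ 0.4863 -0.253   0.0074] x [-0.105  0.994 -0.032] y [0.993 0.106 0.05 ] zc [ 0.053 -0.026 -0.998] F [ 0.54 -0.24 -1.2 ] T [ 0.043 -0.004 -0.098] w 0.0366 j6 [-0.54 -0.03  1.75  0.01  1.36 -0.65]
```

View pics/w4.png

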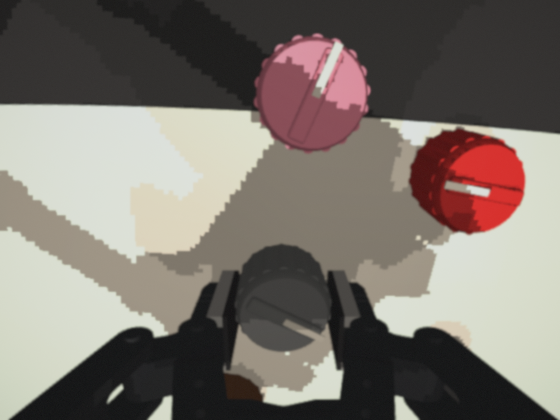

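Run:
```python
from h import *
z=load('w4');im=z['im'];c=im[270:360,225:345]
cv2.imwrite('pics/c4.png',np.clip(cv2.resize(c,None,fx=6,fy=6,interpolation=cv2.INTER_CUBIC)*1.4,0,255).astype(np.uint8))
```

```text
(no output)
```

View pics/c4.png

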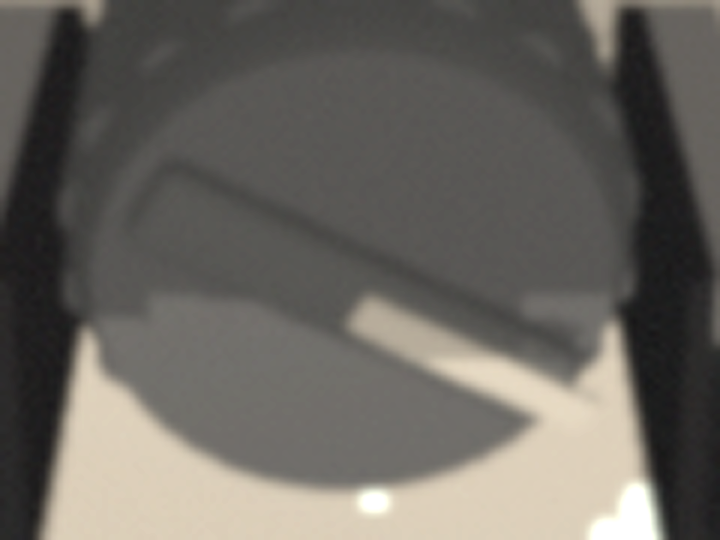

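Run:
```python
from h import *
z=load('w4')
L=onplane(z,np.array([[360,312],[575,412],[150,212]])/6.-.4+[225,270],.029)
print(L.round(4),[np.degrees(np.arctan2(*(L[1]-L[i])[1::-1])) for i in(0,2)])
```

```text
[[ 0.4853 -0.2559  0.029 ]
 [ 0.5002 -0.2628  0.029 ]
 [ 0.4715 -0.2494  0.029 ]] [np.float64(-24.962511861761072), np.float64(-25.06237351668726)]
```

```bash
python3 -m inch '[{"delta_pos":[0,0,-0.3],"yaw":0,"jaw":0.2},{"delta_pos":[0,0,-0.8],"yaw":0,"jaw":0.2},{"delta_pos":[0,0,-0.9],"yaw":0,"jaw":0.2},{"delta_pos":[0,0,-0.9],"yaw":0,"jaw":0.2},{"delta_pos":[0.4,0,-0.8],"yaw":0,"jaw":0.2},{"delta_pos":[0.8,0.05,-0.4],"yaw":0,"jaw":0.2},{"delta_pos":[0.9,0.05,0],"yaw":0,"jaw":0.2},{"delta_pos":[0.9,0.05,0],"yaw":0,"jaw":0.2},{"delta_pos":[0.9,0.05,0],"yaw":0,"jaw":0.2},{"delta_pos":[0.9,0.05,0],"yaw":0,"jaw":0.2}]' 50
python3 -c "
from h import *
info();print(go([.521,.161,.16]))"
```

```text
time_s: 6.95
tcp_pos: [0.4662, -0.054, 0.1822]
eef_rot: [2.068, 2.279, 0.03]
wrist_force: [0.8, -0.3, -1.3]
grip_width: 0.036
t 6.95 tcp [ 0.4662 -0.054   0.1822] x [-0.096  0.995 -0.034] y [0.994 0.098 0.058] zc [ 0.061 -0.029 -0.998] F [ 0.84 -0.28 -1.31] T [ 0.013 -0.016 -0.001] w 0.036 j6 [-0.18 -0.33  1.71 -0.02  1.7  -0.27]
[5.23467215 1.85439591 0.48270566]
```

```bash
python3 -m inch '[{"delta_pos":[0.9,0.3,0],"yaw":-0.3,"jaw":0.2},{"delta_pos":[0.9,0.3,0],"yaw":-1,"jaw":0.2},{"delta_pos":[0.8,0.2,0],"yaw":-1,"jaw":0.2},{"delta_pos":[0.8,0,0],"yaw":-1,"jaw":0.2},{"delta_pos":[0.5,0,0],"yaw":-1,"jaw":0.2},{"delta_pos":[0,0,0],"yaw":-1,"jaw":0.2}]'
python3 -c "
from h import *
info();print(go([.521,.161,.16]))"
```

```text
time_s: 7.55
tcp_pos: [0.4524, 0.1092, 0.184]
eef_rot: [1.008, 2.898, -0.004]
wrist_force: [0.1, 0.0, -0.7]
grip_width: 0.0363
t 7.55 tcp [0.4524 0.1092 0.184 ] x [-0.782  0.62  -0.07 ] y [0.62  0.784 0.022] zc [ 0.068 -0.026 -0.997] F [ 0.05  0.04 -0.75] T [ 0.017 -0.     0.009] w 0.0363 j6 [ 0.19 -0.34  1.71 -0.04  1.71 -0.72]
[-0.49653061  2.06636998  0.68019807]
```

```bash
python3 -m inch '[{"delta_pos":[-0.25,0.9,0],"yaw":0,"jaw":0.2},{"delta_pos":[-0.25,0.9,0],"yaw":0,"jaw":0.2},{"delta_pos":[0,0.3,0],"yaw":0,"jaw":0.2},{"delta_pos":[0,0,0],"yaw":0,"jaw":0.2}]'
python3 -c "
from h import *
info();print(go([.521,.161,.14]));snap('wrist','w5');snap('scene','s5')"
```

```text
time_s: 7.95
tcp_pos: [0.5201, 0.1656, 0.1912]
eef_rot: [0.997, 2.899, -0.002]
wrist_force: [-0.6, 0.0, -0.4]
grip_width: 0.0361
t 7.95 tcp [0.5201 0.1656 0.1912] x [-0.786  0.614 -0.072] y [0.614 0.789 0.024] zc [ 0.071 -0.026 -0.997] F [-0.64  0.02 -0.39] T [ 0.009  0.068 -0.025] w 0.0361 j6 [ 0.27 -0.11  1.51 -0.04  1.69 -0.64]
[ 0.00277341 -0.10718468  1.28179754]
```

View pics/w5.png

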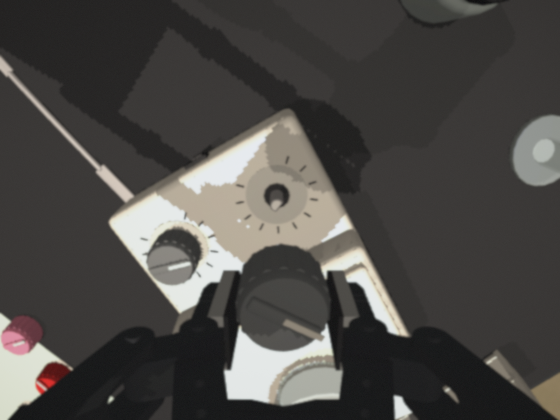

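View pics/s5.png

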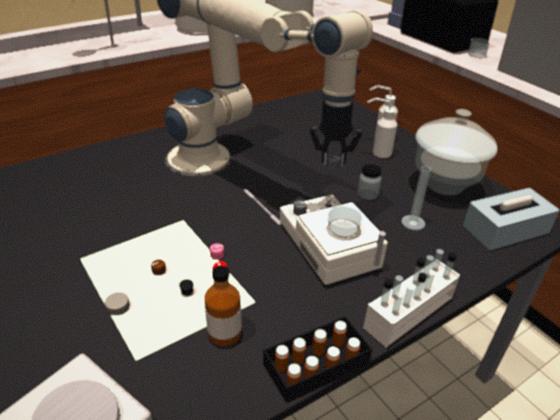

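Run:
```python
from h import *
z=load('w5');im=z['im']
cv2.imwrite('pics/c5.png',np.clip(cv2.resize(im[180:220,255:305],None,fx=14,fy=14,interpolation=cv2.INTER_CUBIC)*1.3,0,255).astype(np.uint8))
cv2.imwrite('pics/c5b.png',np.clip(cv2.resize(im[270:360,225:345],None,fx=6,fy=6,interpolation=cv2.INTER_CUBIC)*1.4,0,255).astype(np.uint8))
print(proj(z,[.521,.1612,.082]))
for f in('w4','w5'):
    d=load(f)['d'];print(d[290:345:6,270:300:6].round(4))
d=z['d'];print(d[196:214:2,268:288:2].round(4))
```

```text
[[276.47902636 205.25164282]]
[[0.1353 0.1359 0.1359 0.1358 0.1349]
 [0.135  0.1362 0.1355 0.1371 0.136 ]
 [0.1365 0.1364 0.1371 0.1373 0.1368]
 [0.1347 0.1349 0.1382 0.1385 0.1389]
 [0.1353 0.1364 0.136  0.136  0.1403]
 [0.1359 0.1367 0.137  0.1363 0.1368]
 [0.1402 0.1403 0.1375 0.1361 0.1369]
 [0.1408 0.1425 0.1421 0.1417 0.1387]
 [0.1412 0.1416 0.1428 0.1426 0.1425]
 [0.1422 0.144  0.1429 0.1441 0.1439]]
[[0.1354 0.1358 0.1353 0.1351 0.136 ]
 [0.1367 0.1358 0.1374 0.136  0.1357]
 [0.1377 0.1372 0.1368 0.137  0.1369]
 [0.1348 0.1367 0.1383 0.1371 0.1389]
 [0.1352 0.136  0.1345 0.1373 0.1385]
 [0.1362 0.1363 0.1369 0.1361 0.1366]
 [0.1403 0.1397 0.1376 0.1373 0.1364]
 [0.1425 0.1423 0.1414 0.1418 0.1404]
 [0.1421 0.1425 0.1427 0.1422 0.1427]
 [0.1438 0.1439 0.1446 0.1448 0.1431]]
[[0.282  0.2732 0.2678 0.2669 0.268  0.2664 0.2701 0.2745 0.282  0.2819]
 [0.2824 0.2686 0.2656 0.2633 0.2621 0.262  0.2647 0.2701 0.2812 0.2825]
 [0.284  0.2647 0.2634 0.2602 0.2613 0.2625 0.2619 0.2649 0.2825 0.2833]
 [0.2828 0.2627 0.2631 0.263  0.2606 0.2622 0.2618 0.2623 0.2843 0.2843]
 [0.2842 0.2623 0.2614 0.2609 0.262  0.2621 0.2628 0.2853 0.2841 0.2846]
 [0.2855 0.2629 0.2623 0.2622 0.2618 0.2629 0.2851 0.2849 0.2863 0.2852]
 [0.2855 0.2864 0.2643 0.2636 0.2642 0.2866 0.2874 0.2853 0.2858 0.2872]
 [0.2871 0.2884 0.2871 0.2641 0.2649 0.2868 0.288  0.2888 0.2875 0.2888]
 [0.2881 0.2882 0.2875 0.2878 0.2876 0.2872 0.2882 0.2896 0.2879 0.2883]]
```

View pics/c5.png

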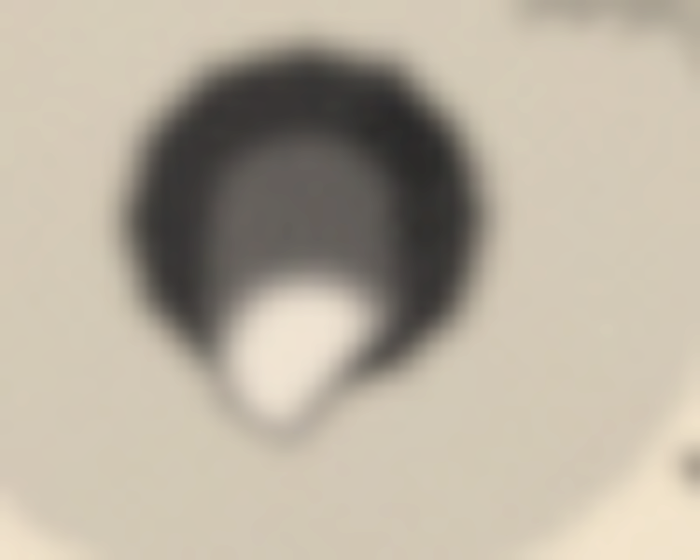

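View pics/c5b.png

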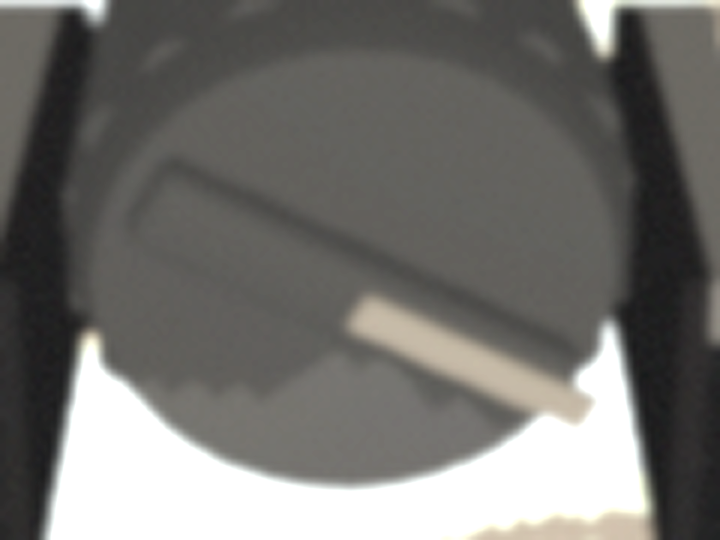

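Run:
```python
from h import *
def dep(z,uv,d):
    c,r=ray(z,uv);return c+r*np.array(d)[:,None]
z=load('w4'); 
uv=np.array([[360,312],[575,412],[150,212],[350,400]])/6.-.4+[225,270]
print(dep(z,uv,[.1365,.1368,.1365,.1415]).round(4))
# top-face centre in image: ellipse left/right ~ (88..622), via lowest (345,487), top (365,52)
C=onplane(z,np.array([[345,487],[365,52],[90,270],[622,270]])/6.-.4+[225,270],.026);print(C.round(4))
z3=load('w3');d=z3['d'];print('w3 knob top depth',np.median(d[198:206,265:272]), dep(z3,[[277,203]],[np.median(d[206:212,268:276])]))
z5=load('w5');print('spindle depth',dep(z5,[[276.4,205]],[.2625]))
for f,u in(('w3',[[277,203]]),):pass
# edges via paper plane: bench depth check
print('paper z w4',dep(z,[[200,230]],[z['d'][230,200]]),'paper z w3',dep(z3,[[300,300]],[z3['d'][300,300]]))
```

```text
[[ 0.4848 -0.2531  0.0329]
 [ 0.4985 -0.2578  0.0354]
 [ 0.4715 -0.2487  0.0301]
 [ 0.4852 -0.2615  0.0306]]
[[ 0.4862 -0.2723  0.026 ]
 [ 0.4839 -0.2388  0.026 ]
 [ 0.4681 -0.2561  0.026 ]
 [ 0.5024 -0.2536  0.026 ]]
w3 knob top depth 0.2662544 [[ 0.48471663 -0.25157199  0.02521861]]
spindle depth [[0.52066432 0.16138916 0.08250596]]
paper z w4 [[ 0.44856366 -0.23253458  0.00150706]] paper z w3 [[ 0.51381215 -0.34545727  0.00068072]]
```

```bash
python3 - <<'E'
from h import *
for f in('w4','w5'):
    z=load(f);d=z['d']
    m=np.zeros(d.shape,np.uint8)
    cr=lambda p:(np.array(p)/6.+[225,270]).astype(np.int32)
    up=cr([[130,150],[200,95],[365,68],[520,95],[590,180],[600,330],[190,150]])
    lo=cr([[130,270],[330,350],[510,425],[350,470],[200,425],[110,320]])
    cv2.fillPoly(m,[up],1);cv2.fillPoly(m,[lo],2)
    v,u=np.nonzero(m);c,r=ray(z,np.c_[u,v]);P=c+r*d[v,u][:,None]
    T=np.array(z['T'])
    A=np.c_[P[:,:2]-P[:,:2].mean(0),np.ones(len(P))];k,res,_,_=np.linalg.lstsq(A,P[:,2],rcond=None)
    n=np.array([-k[0],-k[1],1]);n/=np.linalg.norm(n)
    print(f,len(P),'mean',P.mean(0).round(4),'normal',n.round(4),'rms',np.std(P[:,2]-A@k))
    # outline centre on that plane
    E=np.array([[345,487],[365,52],[90,270],[622,270]])/6.-.4+[225,270]
    c,r=ray(z,E);p0=np.array([*P[:,:2].mean(0),k[2]]);t=((p0-c)@n)/(r@n);Q=c+r*t[:,None]
    print(Q.round(4),'ctr',((Q[0]+Q[1])/2).round(4))
    L=np.array([[360,312],[575,412],[150,212]])/6.-.4+[225,270]
    c,r=ray(z,L);p1=p0+n*.003;t=((p1-c)@n)/(r@n);Q=c+r*t[:,None]; dd=Q[1]-Q[2];print('line',Q.round(4),np.degrees(np.arctan2(dd[1],dd[0])))
E
python3 -c "
from h import *
info()"
```

```text
w4 2843 mean [ 0.4851 -0.2504  0.0303] normal [ 0.1438 -0.3649  0.9199] rms 0.006468835523730432
[[ 0.4872 -0.2782  0.019 ]
 [ 0.4825 -0.2321  0.038 ]
 [ 0.4681 -0.2515  0.0325]
 [ 0.5022 -0.2533  0.0265]] ctr [ 0.4848 -0.2552  0.0285]
line [[ 0.4848 -0.2534  0.0324]
 [ 0.5012 -0.266   0.0249]
 [ 0.4714 -0.243   0.0387]] -37.58509394171382
w5 2843 mean [0.5164 0.1678 0.2138] normal [ 0.3094 -0.1108  0.9445] rms 0.005985778735266039
[[0.5369 0.1502 0.205 ]
 [0.5018 0.1787 0.2199]
 [0.5057 0.1546 0.2158]
 [0.5299 0.1782 0.2106]] ctr [0.5194 0.1645 0.2124]
line [[0.5183 0.1656 0.2161]
 [0.5379 0.1689 0.2101]
 [0.5019 0.163  0.2212]] 9.289869244723088
t 8.05 tcp [0.5194 0.1645 0.1912] x [-0.785  0.615 -0.072] y [0.615 0.788 0.024] zc [ 0.072 -0.026 -0.997] F [ 0.1  -0.2  -0.63] T [ 0.029  0.028 -0.035] w 0.0361 j6 [ 0.27 -0.12  1.51 -0.04  1.69 -0.64]
```

Run:
```python
from h import *
z=load('w5');d=z['d']
rng=np.random.default_rng(0)
v,u=np.mgrid[276:350,242:328];v=v.ravel();u=u.ravel()
c,r=ray(z,np.c_[u,v]);P=c+r*d[v,u][:,None]
s=R.from_matrix
M=np.array(R.from_rotvec([0.997,2.899,-.002]).as_matrix());tcp=np.array([.5194,.1645,.1912])
Q=(P-tcp)@M
ok=(abs(Q[:,1])<.017)&(Q[:,2]<0)&(Q[:,2]>-.04);Q=Q[ok];uu=u[ok];vv=v[ok]
best=None
for i in range(2000):
    p=Q[rng.choice(len(Q),3,False)];n=np.cross(p[1]-p[0],p[2]-p[0]);
    l=np.linalg.norm(n)
    if l<1e-6:continue
    n/=l
    if abs(n[2])<.9:continue
    k=abs((Q-p[0])@n)<.0008
    if best is None or k.sum()>best.sum():best=k
I=Q[best];ce=I.mean(0);n=np.linalg.svd(I-ce)[2][2];n*=-np.sign(n[2])
print(len(Q),best.sum(),'ce',ce,'normal in tool',n,'world',M@n)
m=np.zeros(d.shape,np.uint8);m[vv[best],uu[best]]=255
cv2.imwrite('pics/m5.png',cv2.resize(m[265:360,225:345],None,fx=5,fy=5,interpolation=0))
print('extent x',np.percentile(I[:,0],[0,1,50,99,100]),'y',np.percentile(I[:,1],[0,1,99,100]))
```

```text
5825 3438 ce [ 0.00214077  0.00056529 -0.02242284] normal in tool [-0.03230201  0.04233776 -0.99858104] world [-0.01982847  0.0394261   0.99902573]
extent x [-0.01571639 -0.01455369  0.00323803  0.01674129  0.01774182] y [-0.01537751 -0.01478974  0.01623076  0.01695892]
```

View pics/m5.png

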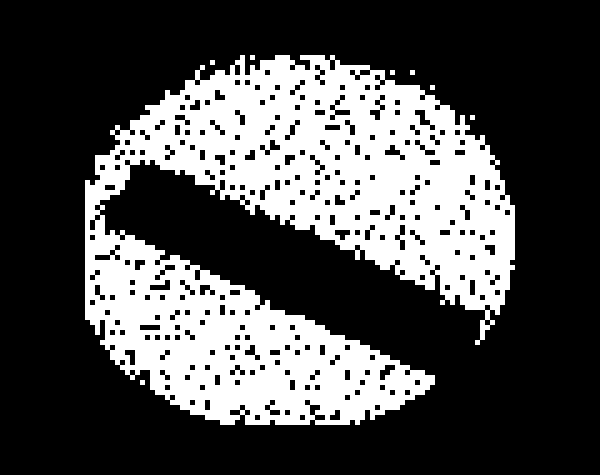

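```bash
cat > pl.py <<'E'
from h import *
nT=np.array([-.0323,.0423,-.9986]);cT=np.array([.0011,.0008,-.0224]);uT=cT-nT*.026
def knob():
    s=robot.state();M=R.from_rotvec(s['eef_rot']).as_matrix();return s,M
E
python3 - <<'E'
from pl import *
s,M=knob();M=np.array(R.from_rotvec([0.997,2.899,-.002]).as_matrix());tcp=np.array([.5194,.1645,.1912])
z=load('w5');n=M@nT;p0=tcp+M@cT+n*.003
L=np.array([[360,312],[582,412],[150,215]])/6.-.4+[225,270]
c,r=ray(z,L);t=((p0-c)@n)/(r@n);Q=c+r*t[:,None]
for i in(0,2):
    dd=Q[1]-Q[i];print(np.degrees(np.arctan2(dd[1],dd[0])))
print('lines pts tool',((Q-tcp)@M).round(4))
print('underside world',tcp+M@uT)
print('tool y ang',np.degrees(np.arctan2(M[1,1],M[0,1])))
# flat in c5: edge
e=np.array([[290,428],[380,325]])/14-.46+[255,180];W=onplane(z,e,.082);v=W[1]-W[0];print('flat normal',np.degrees(np.arctan2(v[0],-v[1]))%180,W)
E
```

```text
21.885268292100342
21.776680956549114
lines pts tool [[ 0.0001  0.0008 -0.0254]
 [-0.0081  0.0148 -0.0245]
 [ 0.0074 -0.0118 -0.0261]]
underside world [0.51794554 0.16536251 0.18749965]
tool y ang 52.09116310722689
flat normal 12.447586737236321 [[0.52334161 0.15824561 0.082     ]
 [0.52180257 0.16521794 0.082     ]]
```

Run:
```python
from sp import *
def an(f,box,ts,seed):
    z,g=spin(f,box);U=cv2.resize(g,None,fx=8,fy=8,interpolation=cv2.INTER_CUBIC)
    for t in ts:
        n_,L,st,ce=cv2.connectedComponentsWithStats((U>t).astype(np.uint8)); l=L[seed[1]*8,seed[0]*8]
        if not l: print(t,'-');continue
        cc=cv2.findContours((L==l).astype(np.uint8),0,1)[0][0]
        W=onplane(z,(cc[:,0]+.5)/8-.5+box[:2],.082)[:,:2]
        M=cv2.moments((W*1e5).astype(np.float32));
        if np.ptp(W[:,0])>.012: print(t,'merged');continue
        th=.5*np.degrees(np.arctan2(2*M['mu11'],M['mu20']-M['mu02']))
        print(f,t,'minor-axis dir',th+90 if th<0 else th-90,'area mm2',M['m00']/1e4,'cent',M['m10']/M['m00']/1e5,M['m01']/M['m00']/1e5)
an('w1',(300,195,330,222),(117,122,128,135),(16,14))
an('w2',(348,160,378,192),(115,122,128,135),(16,18))
g=cv2.cvtColor(load('w5')['im'],6);print(g[196:214,268:286])
an('w5',(262,190,292,222),(160,165,170,175,180),(14,14))
```

```text
w1 117 minor-axis dir 27.800706845768758 area mm2 36.727190088653565 cent 0.5200304529251522 0.16100744865804958
w1 122 minor-axis dir 27.737806294591657 area mm2 34.03465565814972 cent 0.5199976672139573 0.16102493480923413
w1 128 minor-axis dir 29.27198529310524 area mm2 30.691206393814088 cent 0.5199488353888213 0.16103958413718664
w1 135 minor-axis dir 31.185087263658538 area mm2 26.58381368751526 cent 0.519869197754713 0.16106004574543695
w2 115 minor-axis dir 20.807639065830003 area mm2 32.889184630012515 cent 0.5202041015337118 0.16103700198799967
w2 122 minor-axis dir 18.885666631153555 area mm2 28.7140783618927 cent 0.5201785744173203 0.16104082784970872
w2 128 minor-axis dir 17.33169262494299 area mm2 24.834602428627015 cent 0.5201804170088239 0.1610233918563073
w2 135 minor-axis dir 16.556823635770186 area mm2 19.42883727321625 cent 0.5201769625787649 0.16101957372680029
[[ 44  52  65  74  76  75  76  73  75  74  74  74  74  70  62  52  39  38]
 [ 45  53  66  73  76  76  75  76  76  76  75  74  74  72  64  51  42  39]
 [ 45  54  67  74  77  79  80  82  84  84  84  79  77  
[... 898 characters left out ...]
 155 155 154 155 155]
 [155 155 154 153 150 146 143 140 142 147 153 154 155 155 155 155 155 155]
 [155 154 154 155 154 153 150 148 150 152 154 155 155 155 155 155 154 155]
 [155 154 155 155 155 155 154 154 154 155 155 154 155 155 155 154 155 155]]
w5 160 minor-axis dir 16.89534647739258 area mm2 21.632811101341247 cent 0.5200704687576293 0.1608942180340599
w5 165 minor-axis dir 16.314063800627054 area mm2 18.27831494293213 cent 0.5200424984301819 0.16090669925190199
w5 170 minor-axis dir 15.376625191763011 area mm2 13.846422878456115 cent 0.5200339247085153 0.16093283105497472
w5 175 minor-axis dir 14.43239515134799 area mm2 6.836791514205933 cent 0.5199628535295703 0.16095224963132618
180 -
```

```bash
cat >> pl.py <<'E'
def rel(z=.082):
    s,M=knob();u=s['tcp_pos']+M@uT
    print('underside',u.round(4),'to go units',(M.T@(np.array([.5211,.1611,z])-u)/.04).round(3),'knob axis',(M@nT).round(3),'yaw y',np.degrees(np.arctan2(M[1,1],M[0,1])).round(1),'pointer',(np.degrees(np.arctan2(M[1,1],M[0,1]))-30.3).round(1),'F',s['wrist_force'].round(2),'T',s['torque'].round(3),'w',s['grip_width'].round(4),'t',s['time_s'])
E
python3 -c "
from pl import *
rel(.095)"
```

```text
Traceback (most recent call last):
  File "pl.py", line 7, in rel
    print('underside',u.round(4),'to go units',(M.T@(np.array([.5211,.1611,z])-u)/.04).round(3),'knob axis',(M@nT).round(3),'yaw y',np.degrees(np.arctan2(M[1,1],M[0,1])).round(1),'pointer',(np.degrees(np.arctan2(M[1,1],M[0,1]))-30.3).round(1),'F',s['wrist_force'].round(2),'T',s['torque'].round(3),'w',s['grip_width'].round(4),'t',s['time_s'])
                                                                                                                                                                                                                                                                                                              ^^^^^^^^^^^^^^^^^^^^^
AttributeError: 'float' object has no attribute 'round'
```

```bash
sed -i "s/s\['grip_width'\].round(4)/round(s['grip_width'],4)/" pl.py; python3 -c "
from pl import *
rel(.095)"
```

```text
underside [0.518  0.1654 0.1875] to go units [ 0.04  -0.09   2.315] knob axis [-0.02   0.04   0.999] yaw y 52.0 pointer 21.7 F [ 0.1  -0.2  -0.63] T [ 0.029  0.028 -0.035] w 0.0361 t 8.05
```

```bash
python3 -m inch '[{"delta_pos":[0.04,-0.05,0.6],"yaw":0.25,"jaw":0.2},{"delta_pos":[0,-0.05,0.7],"yaw":0,"jaw":0.2},{"delta_pos":[0,0,0.6],"yaw":0,"jaw":0.2},{"delta_pos":[0,0,0],"yaw":0,"jaw":0.2}]' 60
python3 -c "
from pl import *
rel(.084)"
```

```text
time_s: 8.45
tcp_pos: [0.5192, 0.157, 0.1166]
eef_rot: [1.058, 2.873, 0.002]
wrist_force: [-0.1, -0.0, 0.3]
grip_width: 0.0356
underside [0.5178 0.1579 0.1129] to go units [0.044 0.092 0.724] knob axis [-0.024  0.038  0.999] yaw y 49.6 pointer 19.3 F [-0.1  -0.02  0.26] T [0.019 0.074 0.022] w 0.0356 t 8.45
```

```bash
python3 -m inch '[{"delta_pos":[0.04,0.09,0.35],"yaw":0,"jaw":0.2},{"delta_pos":[0,0,0.3],"yaw":0,"jaw":0.2},{"delta_pos":[0,0,0],"yaw":0,"jaw":0.2}]'
python3 -c "
from pl import *
rel(.082);snap('scene','s6')
z=load('s6');cv2.imwrite('pics/c6.png',cv2.resize(z['im'][140:260,260:400],None,fx=5,fy=5,interpolation=2))"
```

```text
time_s: 8.75
tcp_pos: [0.5227, 0.1594, 0.0923]
eef_rot: [1.059, 2.869, 0.005]
wrist_force: [-0.4, -0.6, -1.3]
grip_width: 0.0356
underside [0.5213 0.1603 0.0886] to go units [0.029 0.007 0.163] knob axis [-0.027  0.037  0.999] yaw y 49.6 pointer 19.3 F [-0.45 -0.65 -1.31] T [0.022 0.056 0.005] w 0.0356 t 8.75
```

View pics/c6.png

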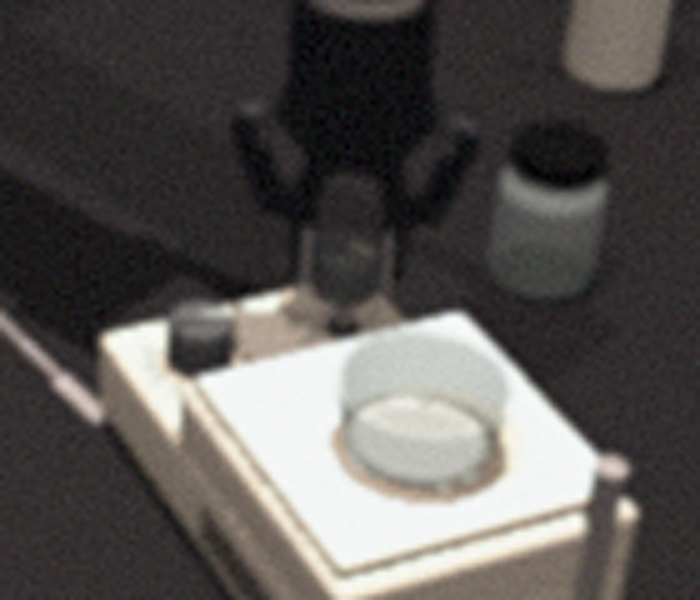

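```bash
python3 -m inch '[{"delta_pos":[0.03,0.01,0.15],"yaw":0,"jaw":0.2},{"delta_pos":[0,0,0.12],"yaw":0,"jaw":0.2}]'
python3 -c "
from pl import *
rel(.068)"
```

```text
time_s: 9.0
tcp_pos: [0.5244, 0.1608, 0.0842]
eef_rot: [1.057, 2.865, 0.01]
wrist_force: [-1.3, 1.3, 2.7]
grip_width: 0.0358
underside [0.523  0.1617 0.0805] to go units [ 0.05  -0.054  0.306] knob axis [-0.032  0.036  0.999] yaw y 49.6 pointer 19.3 F [-1.34  1.35  2.74] T [ 0.066  0.267 -0.035] w 0.0358 t 9.0
```

```bash
python3 -m inch '[{"delta_pos":[0.05,-0.05,0.03],"yaw":0,"jaw":0.2},{"delta_pos":[0,0,0.08],"yaw":0,"jaw":0.2}]'
python3 -c "
from pl import *
rel(.068)"
```

```text
time_s: 9.2
tcp_pos: [0.5225, 0.161, 0.0802]
eef_rot: [1.056, 2.864, 0.012]
wrist_force: [-0.4, 1.6, -0.5]
grip_width: 0.0357
underside [0.5211 0.1619 0.0765] to go units [ 0.004 -0.024  0.212] knob axis [-0.034  0.034  0.999] yaw y 49.6 pointer 19.3 F [-0.36  1.58 -0.51] T [0.17  0.05  0.021] w 0.0357 t 9.2
```

```bash
python3 -m inch '[{"delta_pos":[0,-0.02,0.1],"yaw":0,"jaw":0.2},{"delta_pos":[0,0,0.06],"yaw":0,"jaw":0.2}]'
python3 -c "
from pl import *
rel(.068)"
```

```text
time_s: 9.4
tcp_pos: [0.5226, 0.161, 0.0738]
eef_rot: [1.055, 2.864, 0.015]
wrist_force: [-0.1, 0.7, 0.6]
grip_width: 0.0359
underside [0.5213 0.1619 0.0701] to go units [-0.005 -0.02   0.052] knob axis [-0.035  0.033  0.999] yaw y 49.6 pointer 19.3 F [-0.08  0.68  0.55] T [0.199 0.015 0.018] w 0.0359 t 9.4
```

```bash
python3 -m inch '[{"delta_pos":[0,-0.01,0.06],"yaw":0,"jaw":0.2},{"delta_pos":[0,0,0.05],"yaw":0,"jaw":0.2}]' 80
python3 -c "
from pl import *
rel(.064)"
```

```text
time_s: 9.6
tcp_pos: [0.5229, 0.1609, 0.07]
eef_rot: [1.055, 2.864, 0.016]
wrist_force: [-4.1, 0.2, 7.0]
grip_width: 0.0352
underside [0.5215 0.1619 0.0662] to go units [-0.    -0.023  0.055] knob axis [-0.036  0.032  0.999] yaw y 49.7 pointer 19.4 F [-4.08  0.24  6.96] T [ 0.119  0.547 -0.073] w 0.0352 t 9.6
```

```bash
python3 -m inch '[{"delta_pos":[0.01,-0.01,0.06],"yaw":0,"jaw":0.2}]'
python3 -c "
from pl import *
rel(.064)"
python3 -m inch '[{"delta_pos":[0.01,-0.01,0.07],"yaw":0,"jaw":0.2}]'
python3 -c "
from pl import *
rel(.064)"
```

```text
time_s: 9.7
tcp_pos: [0.5228, 0.1609, 0.0687]
eef_rot: [1.054, 2.863, 0.017]
wrist_force: [-3.3, 1.0, 8.4]
grip_width: 0.0355
underside [0.5215 0.1619 0.065 ] to go units [-0.003 -0.022  0.023] knob axis [-0.037  0.032  0.999] yaw y 49.7 pointer 19.4 F [-3.34  1.02  8.39] T [0.138 0.382 0.008] w 0.0355 t 9.7
time_s: 9.8
tcp_pos: [0.523, 0.1609, 0.0679]
eef_rot: [1.054, 2.861, 0.019]
wrist_force: [-6.4, 0.8, 17.0]
grip_width: 0.0357
underside [0.5217 0.1619 0.0642] to go units [-0.001 -0.025  0.003] knob axis [-0.039  0.032  0.999] yaw y 49.7 pointer 19.4 F [-6.44  0.84 17.01] T [-0.025  0.988 -0.007] w 0.0357 t 9.8
```

```bash
python3 -m inch '[{"delta_pos":[0.01,-0.01,0.06],"yaw":0,"jaw":0.2}]'
python3 -c "
from pl import *
rel(.064);snap('wrist','w7');rel();snap('scene','s7');rel();snap('top','t7');rel()
z=load('s7');a=cv2.resize(z['im'][140:260,260:400],None,fx=4,fy=4,interpolation=2);cv2.imwrite('pics/c7.png',a)"
```

```text
time_s: 9.9
tcp_pos: [0.5231, 0.161, 0.0679]
eef_rot: [1.054, 2.86, 0.02]
wrist_force: [-7.2, 0.6, 14.2]
grip_width: 0.0351
underside [0.5217 0.1619 0.0642] to go units [-0.001 -0.026  0.004] knob axis [-0.04   0.031  0.999] yaw y 49.7 pointer 19.4 F [-7.17  0.58 14.17] T [-0.009  1.015 -0.011] w 0.0351 t 9.9
underside [0.5217 0.1619 0.0642] to go units [-0.039 -0.005 -0.444] knob axis [-0.04   0.031  0.999] yaw y 49.7 pointer 19.4 F [-6.77 -0.23 13.36] T [-0.008  0.889 -0.026] w 0.0355 t 9.95
underside [0.5217 0.1619 0.0642] to go units [-0.039 -0.005 -0.443] knob axis [-0.04   0.031  0.999] yaw y 49.7 pointer 19.4 F [-6.280e+00  1.000e-02  1.257e+01] T [0.014 0.873 0.029] w 0.0353 t 10.0
underside [0.5217 0.1619 0.0642] to go units [-0.039 -0.005 -0.443] knob axis [-0.04   0.031  0.999] yaw y 49.7 pointer 19.4 F [-6.43  0.81 12.76] T [ 0.024  0.934 -0.027] w 0.0353 t 10.05
```

View pics/w7.png

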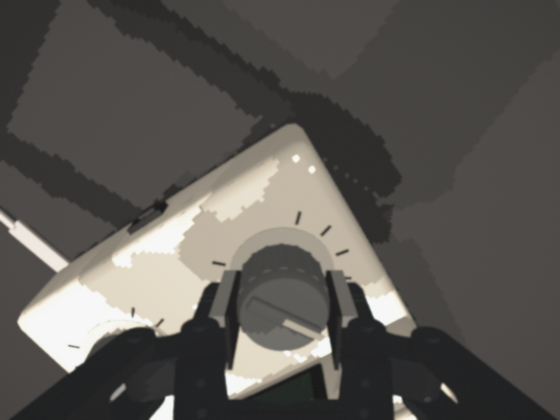

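View pics/c7.png

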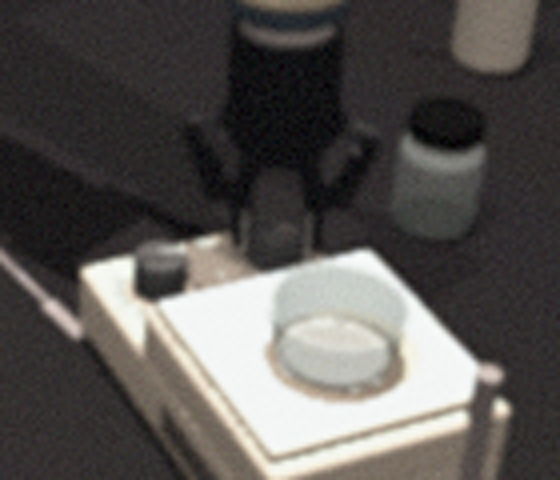

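```bash
python3 -m inch '[{"delta_pos":[0.02,-0.015,0.08],"yaw":0,"jaw":0.2},{"delta_pos":[0.015,-0.01,0.08],"yaw":0,"jaw":0.2}]'
python3 -c "
from pl import *
rel(.064);snap('wrist','w8');rel(.064);snap('top','t8');rel(.064)
z=load('t8');z0=load('top0')
a=np.hstack([cv2.resize(q['im'][195:265,155:255],None,fx=4,fy=4,interpolation=2) for q in(z0,z)])
b=np.hstack([cv2.resize(q['im'][195:265,310:410],None,fx=4,fy=4,interpolation=2) for q in(z0,z)])
cv2.imwrite('pics/c8.png',np.vstack([a,b]))"
```

```text
time_s: 10.25
tcp_pos: [0.5232, 0.161, 0.0679]
eef_rot: [1.052, 2.855, 0.024]
wrist_force: [-8.5, -1.4, 16.1]
grip_width: 0.0355
underside [0.5219 0.162  0.0641] to go units [ 0.002 -0.029  0.002] knob axis [-0.046  0.031  0.998] yaw y 49.7 pointer 19.4 F [-8.53 -1.38 16.08] T [-0.145  1.221 -0.111] w 0.0355 t 10.25
underside [0.5218 0.1619 0.0641] to go units [ 0.    -0.028  0.002] knob axis [-0.046  0.031  0.998] yaw y 49.7 pointer 19.4 F [-8.37 -0.59 15.52] T [-0.121  1.116 -0.004] w 0.0354 t 10.3
underside [0.5219 0.162  0.0642] to go units [ 0.    -0.029  0.002] knob axis [-0.046  0.031  0.998] yaw y 49.7 pointer 19.4 F [-7.47 -0.44 14.45] T [-0.183  1.041  0.026] w 0.0351 t 10.35
```

View pics/c8.png

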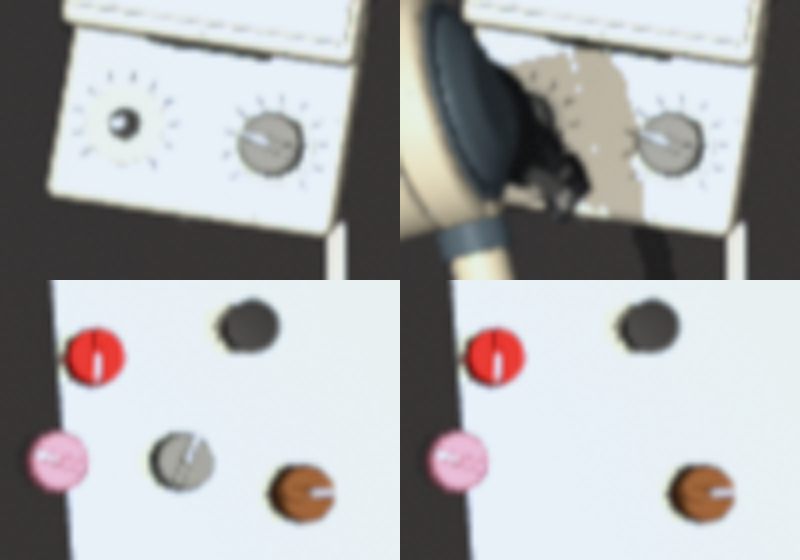

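```bash
python3 -c "
from pl import *
for i in range(20):
    robot.read_camera('wrist')
    if i%5==4: rel(.064)
snap('wrist','w9')"
```

```text
underside [0.5218 0.1619 0.0641] to go units [ 0.001 -0.028  0.002] knob axis [-0.046  0.031  0.999] yaw y 49.7 pointer 19.4 F [-8.53 -1.29 15.89] T [-0.13   1.07   0.021] w 0.0349 t 10.6
underside [0.5219 0.162  0.0641] to go units [ 0.    -0.029  0.002] knob axis [-0.046  0.031  0.998] yaw y 49.7 pointer 19.4 F [-8.53 -0.58 15.06] T [-0.167  1.135 -0.072] w 0.0351 t 10.85
underside [0.5218 0.162  0.0641] to go units [-0.    -0.029  0.002] knob axis [-0.046  0.031  0.999] yaw y 49.7 pointer 19.4 F [-8.16 -0.5  15.75] T [-0.091  1.176  0.005] w 0.0353 t 11.1
underside [0.5219 0.162  0.0641] to go units [ 0.001 -0.029  0.002] knob axis [-0.046  0.031  0.998] yaw y 49.7 pointer 19.4 F [-7.73 -1.92 16.32] T [-0.148  1.055 -0.02 ] w 0.0356 t 11.35
```

View pics/w9.png

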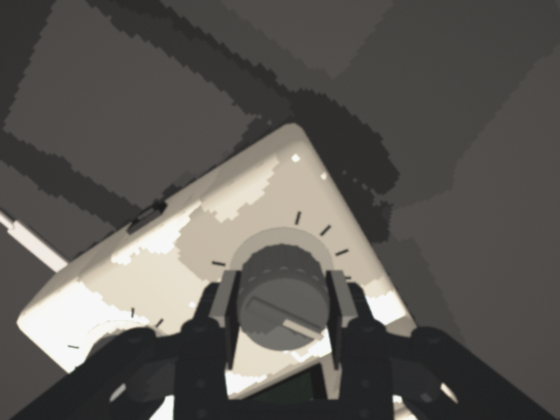

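```bash
python3 -c "
from pl import *
print(robot.close_job());rel(.064)"
```

```text
the job is handed in; nothing more can be done
None
the job is handed in; nothing more can be done
```

The grey knob is on the spindle with its flat matched, pushed home and pressed fully in. I handed the job in with the gripper still holding it down, at about 11.4 s of the 40 s.

- **Alignment:** the knob's pointer was at about 19.4°. My readings of the spindle flat scattered between about 12° and 31°, and I took about 18.5°. The bore then slid about 12 mm down over the tip with less than 3 N along the axis, so the flats match.
- **Pressed in:** the underside stands about 4.1 mm above the deck (4 mm is fully pressed). The spring force began at the expected home height, about 68 mm, and rose to 7–8 N at 2–3 mm depth before the hard stop. Over a one-second hold test the push stayed at 15–16 N and the grip at 35–36 mm.
- **Surroundings:** before-and-after top views show the other knob's pointer, the stopper and the look-alikes unchanged. I did not compare the dish, jar, glass cylinder or spatula separately.

**Less than ideal:**
- The tool had drifted several degrees off vertical along the way, which leaves the knob about 3° off upright, within the bore's play.
- A side force of about 8 N and a wrist moment of about 1.1 Nm remained. Small sideways moves did not remove them.
- The top camera put the spindle about 2.5 mm away from the wrist camera's position. I used the wrist camera's, and the easy insertion bore it out.

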